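Turn the harvest cart wheel until its valve is on top

TASK

A wheel of the mushroom harvest cart hangs on the blue service stand. Push its yellow spokes round with the fingertips until the red-capped valve is at the very top of the wheel, straight above the axle, so that the pump can be put on; then take the hand away. Do not push on the tyre, the rim or the valve, do not let the wheel whirl, do not shift or lift the stand, and leave the other things on the bench where they are.

Things in the scene. Friction and masses are not known exactly. Their poses are not given: they have to be found in the camera images.
- wheel (a joint): Wheel angle about its level axle, rad, no stops, either way round. 0 or 2 pi = valve at the very top; it starts low. The axle is the stand's x axis; growing values turn about +x, the wheel's top moving to the stand's -y side (clockwise seen from the robot). Stiff: takes about 0.25 N m (4 N at 65 mm from the axle) and stops almost at once where it is left.
- spokes: Five round yellow spokes, 12 mm thick, turning with the wheel. Origin on the axle in the tyre's middle plane; x along the axle, away from the robot (as the stand's x); z from axle to valve. They lie 36, 108, 180, 252, 324 degrees from z in the y-z plane. Dished towards the robot: centre lines run from 20 mm off the axle at x = -40 mm to 100 mm off it at x = -8 mm.
- hub_front (a point): Centre of the front face (towards the robot) of the grey hub, on the axle. The hub is 48 mm in diameter and reaches 72 mm back from here along the axle; a small steel nut stands 6 mm further out. The tyre's middle plane is 52 mm behind this point.
- tyre: Black tyre with the yellow rim, turning with the wheel; same origin and axes as the spokes. Outer diameter 300 mm, tyre 42 mm wide (x from -21 to +21 mm); the opening inside the rim has a radius of 96 mm. A red mark is painted on both sides of the tyre at the valve. Not to be pushed on.
- valve: Valve stem, 8 mm thick, with a red cap 14 mm thick, inside the rim in the wheel's middle plane, midway between two spokes, reaching in towards the axle. Origin at its root, 100 mm from the axle; z points outwards from the axle (straight up when done); the cap ends 75 mm from the axle. Not to be pushed on.
- stand: Blue steel stand, about 6 kg, loose on the bench. Origin on the bench right under the axle and tyre; x along the axle, away from the robot; z up. The axle is 175 mm above the bench. Foot plate 220 x 240 x 12 mm, one post 30 x 36 mm behind the wheel (x 40 to 70 mm), 202 mm tall. The robot's side of the wheel is free.
- spanner: Steel spanner, 170 mm long, lying flat on the bench in front of the stand. Leave alone.
- grease_tin: Red tin, 64 mm diameter, 50 mm tall, beside the wheel. Leave alone.
- mushroom: Brown shiitake mushroom, 66 mm wide, 56 mm tall, standing beside the wheel. Leave alone.
- grow_block: Brown growing block in a whitish sleeve, 120 x 150 x 150 mm, with a mushroom on top (210 mm in all). Leave alone.
- spray_bottle: Green bottle, 68 mm diameter, 170 mm tall. Leave alone.
- mug: Blue mug, 80 mm diameter, 90 mm tall. Leave alone.
- screwdriver: Screwdriver lying on the bench. Leave alone.

How it is judged:
On the way:
1. a spoke is pushed with the fingers (contact force between the fingers and spokes above 1 N), for 0.1 s.
At the end, for the whole second after the job is handed in: The valve is straight above the axle within 0.09 rad (5 degrees), the wheel is at rest, the stand is flat on the bench within 20 mm of where it stood, and every other thing is within 20 mm of where it was (angle between valve's own z axis and vertical below 0.09 rad and velocity of joint wheel between -0.05 and 0.05 rad/s and distance of each of stand, spanner, grease_tin, mushroom, grow_block, spray_bottle, mug, screwdriver from where it was at the start of the episode below 0.02 m and angle between stand's own z axis and vertical below 0.03 rad); the robot touches nothing.
It fails at once if the tyre or rim is pushed on (over 2 N) (contact force between any of the arm, the fingers and tyre above 2 N).
It fails at once if the valve is pushed on (over 2 N) (contact force between any of the fingers, the arm and valve above 2 N).
It fails at once if the wheel whirls (over 3.5 rad/s) (velocity of joint wheel above 3.5 rad/s or velocity of joint wheel below -3.5 rad/s).
It fails at once if the stand is shifted by 20 mm, lifted or tipped (distance of stand from where it was at the start of the episode above 0.02 m or height (world z) of stand above 0.01 m or angle between stand's own z axis and vertical above 0.1 rad).
It fails at once if another thing is moved by 20 mm or lifted (distance of any of spanner, grease_tin, mushroom, grow_block, spray_bottle, mug, screwdriver from where it was at the start of the episode above 0.02 m).
It also fails if it takes over 61 s, if anything falls off the work surface, if the arm or the gripper's body presses on something with over 40 N, if the wrist force passes 120 N, or if a joint passes its speed limit or range.

ROBOT

A 6-joint arm with a two-finger parallel gripper is mounted at the origin on the work surface. World frame = base frame: x ahead of the robot, y to its left, z up, the work surface at z = 0. Lengths are in m, angles in rad, forces in N, time in s.
With the tool pointing down it reaches from about 0.4 to 0.925 m from the base axis. Payload 12.5 kg.
Tool frame: the origin (TCP) lies at the very end of the fingers, on their centre line; the grasp point (between the pads) lies 19 mm behind it; z points along the fingers, y is the line along which they close (so a half turn about z gives the same grasp; the last joint's range is limited). The gripper opens to 95 mm and grips with 3 to 60 N. Pads are 20 mm wide; open, the fingers measure 119 mm over their backs; the gripper's body (75 mm by 180 mm) begins 59 mm behind the grasp point.
Start: joints at [1.003, 0.491, 1.559, -0, 1.092, -0.106], TCP at [0.278, 0.56, 0.215] pointing down, gripper open.
Joint ranges: [-3.1, 3.1], [-0.84, 2.19], [0.05, 2.79], [-1.13, 4.28], [0.06, 2.93], [-2.69, 2.69]. Speed limits (rad/s): [2.22, 2.22, 2.79, 3.14, 3.14, 3.14].

INTERFACE

Orientations are given as a rotation vector (axis times angle).
In Python, from bench import read_state, camera, hand_in gives the robot as it stands.
- The arm moves only by the tool carry_out, never from a script. Its argument "series" is a list of rows, each a list of 3 entries, a list of its own where there are three numbers: the finger opening in m, from 0 to 0.0951, then the shift along the world's x, y, z in m, then the turn, a rotation vector about the world's x, y, z in rad. A call has 1 to 12 rows; each row shifts and turns the commanded pose from where the row before left it; what a row does not reach is not made up. A row lasts 1/8 s, in which the tool goes at most 62.5 mm and 10.7 degrees, less where a joint would pass 70% of its speed; a pose out of reach is approached as far as the arm can. A call with a gripper value outside its range is refused whole. The fingers move at their own pace and stop on an object; the grip force is fixed at half the most. Time passes only in rows, so rows that do not move let the fingers close. It gives the time, the measured TCP pose, the force, the opening and the grip force at its end, in the units of the state.
- read_state(): the state, without advancing time (a new reading comes with each control period).
- camera(name): name is "side" or "top" or "wrist"; returns a dict with "img" (480x640x3 uint8, red, green, blue), "K" (3x3 intrinsics, pixels), "k1" (the pictures are not rectified: a ray, as slopes to the right and down, at radius r is drawn at 1 + k1 r^2 times it, then the intrinsics apply), "R" (3x3) and "t" (3): a world point X has camera coordinates R X + t. Camera axes: x right, y down, z forward; pixel columns grow to the right and rows downward; lengths in m; the calibration is good to about 2 mm. A picture is of the moment at which its call begins. There is no depth.
- hand_in(): hands the job in; it is judged then, once.
The state is a dict: "t": time; "q": joint angles; "qvel": joint speeds; "effort": joint torques, N m; "eef_pos": TCP position; "tcp_rot": TCP orientation; "contact_force": force on the tool from outside, world axes, zero at the start; "torque": the same for the moment, N m; "gripper_width": finger opening in m; "gripper_force": force on a finger pad.
Only numpy, scipy, OpenCV 4.12 (cv2) and the standard library are available. Lean on these libraries where they do the work, as an engineer would, in place of code of your own. Each camera call takes 0.05 s, during which the arm holds its last target. There are 200 camera calls.

## Working session

There is one attempt and no reset: what is moved stays moved. The work goes in short steps, Python scripts to look and compute and a tool call to move; the robot and the scene stay as the last step left them, time stands still between calls to the robot, and variables do not carry over. Pictures are saved under pics/ and viewed, at most 10 in all, crops included, and the job is handed in when it is done.

Besides the shell and the picture viewer there is one more tool, called after ">>>" as name(argument=value, ...) on one line, values as JSON. carry_out: Moves the arm, as the interface text tells. Its arguments: {"type":"object","properties":{"series":{"type":"array","items":{"type":"array"}}},"required":["series"]}

```bash
mkdir -p pics
python3 - <<'E'
from bench import *
import cv2,numpy as np
for n in("side","top"):
    c=camera(n); cv2.imwrite(f"pics/{n}0.png",c["img"][:,:,::-1]); np.savez(n+"0.npz",**{k:np.array(v) for k,v in c.items()})
    print(n,-c["R"].T@c["t"],c["k1"],c["K"][0],c["R"][2])
s=read_state();print(s["t"],s["eef_pos"],s["tcp_rot"],s["q"])
E
```

```text
side [0.99236817 1.07083883 1.54462503] -0.07921256407482963 [583.83235472   0.         317.51683109] [-0.24367417 -0.60375553 -0.75901394]
top [ 0.46053689 -0.00897625  1.37547588] -0.01682502961178208 [463.19068427   0.         317.37605821] [ 0.0834277   0.00835928 -0.99647877]
0.1 [0.27834763 0.55935011 0.21412762] [-7.18899913e-01 -3.05791377e+00  1.50821817e-03] [ 1.00338599e+00  4.91490978e-01  1.55938193e+00 -2.74344025e-05
  1.09172854e+00 -1.05593907e-01]
```

View pics/side0.png

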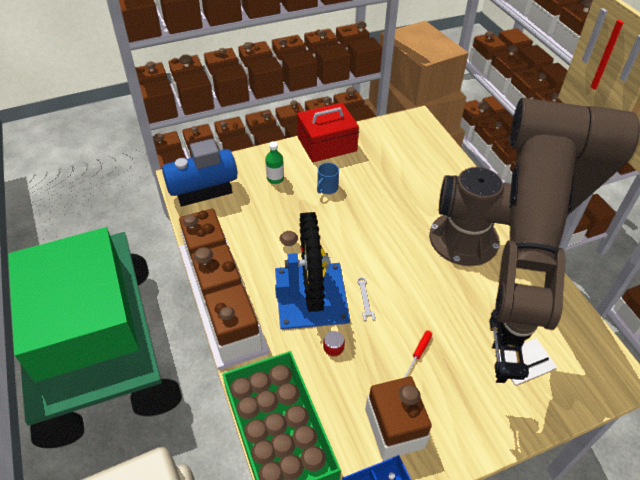

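View pics/top0.png

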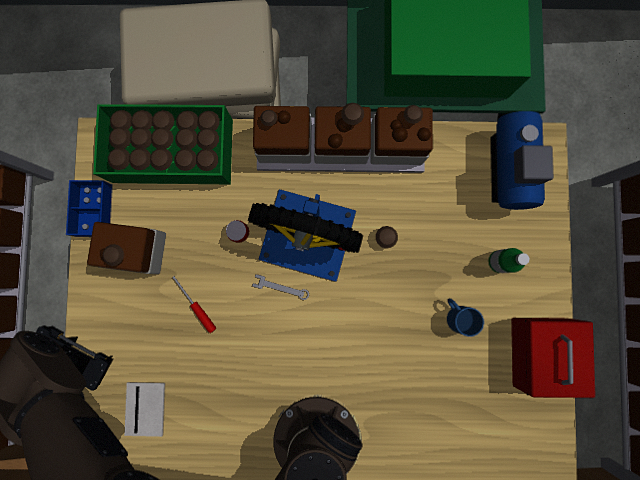

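The side view shows the wheel on the blue stand near (312,265), with the tin at (334,343). In the top view the foot plate's corners are near (277,190), (356,208), (341,281) and (259,262). The hub is near (302,238), the tin at (237,231), the mushroom at (385,237) and the spanner at (280,287).

```bash
cat > h.py <<'E'
import numpy as np,cv2
def ray(c,uv):
    K=c["K"];d=np.array([float(c["k1"]),0,0,0])
    p=cv2.undistortPoints(np.array(uv,float).reshape(-1,1,2),K,d).reshape(-1,2)
    D=np.c_[p,np.ones(len(p))]@c["R"]
    return -c["R"].T@c["t"],D
def atz(c,uv,z):
    o,D=ray(c,uv); return o+D*((z-o[2])/D[:,2])[:,None]
def proj(c,X):
    X=np.atleast_2d(X)@c["R"].T+c["t"];p=X[:,:2]/X[:,2:]
    r=(p**2).sum(1,keepdims=True);p=p*(1+float(c["k1"])*r)
    return p*[c["K"][0,0],c["K"][1,1]]+[c["K"][0,2],c["K"][1,2]]
E
python3 - <<'E'
from h import *
c=np.load("top0.npz")
P=atz(c,[(277,190),(356,208),(341,281),(259,262)],.012);print(P.round(3))
print(P.mean(0),np.linalg.norm(np.diff(P,axis=0),axis=1))
hsv=cv2.cvtColor(c["img"],cv2.COLOR_RGB2HSV);m=cv2.inRange(hsv,(100,120,40),(125,255,255));
m[:180]=0;m[290:]=0;m[:,:240]=0;m[:,370:]=0
hull=cv2.convexHull(cv2.findNonZero(m));r=cv2.minAreaRect(hull);b=cv2.boxPoints(r);print(b)
P=atz(c,b,.012);print(P.round(3),P.mean(0),np.linalg.norm(np.diff(P,axis=0),axis=1))
o=c["img"][170:300,220:410];cv2.imwrite("pics/topz.png",cv2.resize(o[:,:,::-1],None,fx=4,fy=4,interpolation=cv2.INTER_CUBIC))
E
```

```text
[[ 0.724  0.125  0.012]
 [ 0.673 -0.111  0.012]
 [ 0.456 -0.068  0.012]
 [ 0.509  0.174  0.012]]
[0.59023218 0.02979123 0.012     ] [0.24144623 0.22072802 0.24760829]
[[258.09436 259.16977]
 [279.75476 183.35846]
 [357.4151  205.54715]
 [335.7547  281.35846]]
[[ 0.517  0.176  0.012]
 [ 0.744  0.117  0.012]
 [ 0.68  -0.115  0.012]
 [ 0.455 -0.053  0.012]] [0.59889718 0.03135514 0.012     ] [0.23492672 0.24095691 0.23364736]
```

View pics/topz.png

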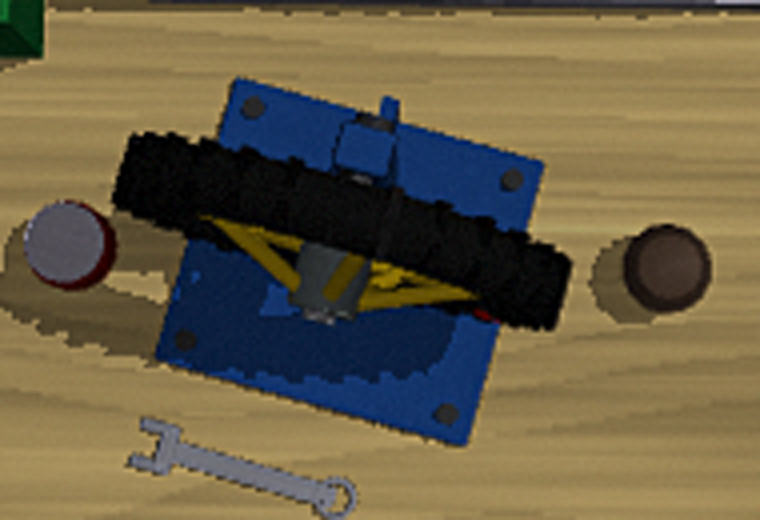

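The crop shows the plate corners at full-image (279,189.5), (355.8,210.5), (336.8,280.8) and (259.3,260), and the hub's nut at about (301,248). The red tyre mark is low on the right (-y) side, near (341,248).

Run:
```python
from h import *
c=np.load("top0.npz")
P=atz(c,[(279,189.5),(355.75,210.5),(336.75,280.75),(259.25,260)],.012);print(P.round(3))
print(P.mean(0),np.linalg.norm(np.diff(P,axis=0),axis=1))
ax=(P[0]+P[1]-P[2]-P[3]);yaw=np.arctan2(ax[1],ax[0]);e=P[0]-P[1]+P[3]-P[2];print(yaw,np.arctan2(-e[0],e[1]))
u=np.array([np.cos(yaw),np.sin(yaw),0])
h=atz(c,[(220+300/4,170+308/4),(220+355/4,170+318/4)],.175);print("hub front",h, h.mean(0)+.055*u)
t=atz(c,[(220+120/4,170+170/4),(220+565/4,170+290/4)],.175);print("tyre ends",t,t.mean(0))
print("mark",atz(c,[(341,248)],.12))
print("tin,mush",atz(c,[(237,231)],.05),atz(c,[(385,237)],.05))
```

```text
[[ 0.726  0.119  0.012]
 [ 0.665 -0.11   0.012]
 [ 0.457 -0.056  0.012]
 [ 0.514  0.173  0.012]]
[0.59036861 0.03144607 0.012     ] [0.23711583 0.21548034 0.2361097 ]
-0.2527582358349112 -0.25279144348198224
hub front [[0.54295822 0.05901339 0.175     ]
 [0.53690559 0.02318014 0.175     ]] [0.59318435 0.02734261 0.175     ]
tyre ends [[ 0.63197125  0.17843952  0.175     ]
 [ 0.55686028 -0.11297995  0.175     ]] [0.59441577 0.03272979 0.175     ]
mark [[ 0.54559876 -0.06286534  0.12      ]]
tin,mush [[0.59561652 0.23411046 0.05      ]] [[ 0.58359139 -0.19189775  0.05      ]]
```

>>> carry_out(series=[[0, [0, 0, 0.055], [0, 0, 0.104]], [0, [0, 0, 0.055], [0, 0, 0.104]], [0, [0.015, -0.049, 0], [0, 0, 0]], [0, [0.015, -0.049, 0], [0, 0, 0]], [0, [0.015, -0.049, 0], [0, 0, 0]], [0, [0.015, -0.049, 0], [-0.0437, -0.169, 0]], [0, [0.015, -0.049, 0], [-0.0437, -0.169, 0]], [0, [0.015, -0.049, 0], [-0.0437, -0.169, 0]], [0, [0.015, -0.049, 0], [-0.0437, -0.169, 0]], [0, [0.015, -0.049, 0], [-0.0437, -0.169, 0]], [0, [0.015, -0.049, 0], [0, 0, 0]], [0, [0.015, -0.049, 0], [0, 0, 0]]])

```text
t: 1.6
eef_pos: [0.4262, 0.0729, 0.3353]
tcp_rot: [0.292, 2.282, -0.132]
contact_force: [1.4, 0.0, -0.6]
gripper_width: 0.0005
gripper_force: 0.0
```

Run:
```python
from bench import *
from h import *
from scipy.spatial.transform import Rotation as R
c=camera("wrist"); cv2.imwrite("pics/w1.png",c["img"][:,:,::-1]); np.savez("w1.npz",**{k:np.array(v) for k,v in c.items()})
s=read_state();print(s["t"],s["eef_pos"],s["q"].round(3) if hasattr(s["q"],"round") else s["q"])
print(R.from_rotvec(s["tcp_rot"]).as_matrix().round(3), -c["R"].T@c["t"],c["R"][2])
a=np.array([.592,.031,.175]);u=np.array([.968,-.25,0]);v=np.array([.25,.968,0])
print(proj(c,a),proj(c,a-.052*u))
```

```text
1.65 [0.42749076 0.06660532 0.33540366] [ 0.223 -0.113  2.272 -1.086  0.408 -0.185]
[[-0.641  0.26   0.722]
 [ 0.171  0.965 -0.196]
 [-0.748 -0.002 -0.663]] [0.2535772  0.11869307 0.38829029] [ 0.8738917  -0.22739424 -0.42965702]
[[323.89212472 195.53532056]] [[323.83787283 169.30918772]]
```

View pics/w1.png

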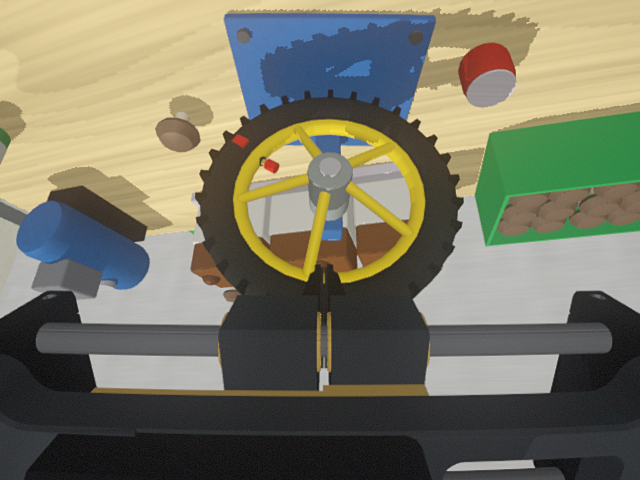

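The wrist picture is upside down. The nut is at (330,170) and the valve cap at (270,166), with the tyre mark at (240,141). The spokes meet the rim near (300,131), (390,148), (410,232), (310,275) and (243,200).

```bash
cat > fit.py <<'E'
from h import *
from scipy.optimize import least_squares
def model(p,X):  # p: x,y,z axle centre, yaw, phi ; X wheel frame
    cy,sy,cp,sp=np.cos(p[3]),np.sin(p[3]),np.cos(p[4]),np.sin(p[4])
    Rx=np.array([[1,0,0],[0,cp,-sp],[0,sp,cp]]);Rz=np.array([[cy,-sy,0],[sy,cy,0],[0,0,1]])
    return X@(Rz@Rx).T+p[:3]
def pt(deg,r,x): # angle from z turning about +x (z -> -y)
    a=np.radians(deg);return np.array([x,-r*np.sin(a),r*np.cos(a)])
def fit(c,uv,X,p0,prior=(.01,.01,.003,.02,10)):
    p0=np.array(p0)
    f=lambda p:np.r_[((proj(c,model(p,X))-uv)/3).ravel(),(p-p0)/prior]
    s=least_squares(f,p0);return s.x,proj(c,model(s.x,X))-uv
E
python3 - <<'E'
from fit import *
c=np.load("w1.npz")
uv=np.array([(330,166),(270,166),(240,141),(300,131),(390,148),(410,232),(310,275),(243,200)],float)
base=[pt(0,0,-.056),pt(0,.081,-.003),pt(0,.115,-.021)]
best=None
for k in range(5):
  for g in (1.8,2.0,2.3):
    X=np.array(base+[pt(36+72*((k+j)%5),.094,-.012) for j in (0,-1,-2,-3,-4)])
    p,r=fit(c,uv,X,[.592,.031,.175,-.253,g]);e=(r**2).sum()
    if best is None or e<best[0]:best=(e,k,p,r)
print(best[0],best[1],best[2],np.degrees(best[2][4]));print(best[3].round(1))
E
```

```text
46182.01753723756 4 [ 0.66544492  0.01789968  0.13052793 -0.46826018  1.8255749 ] 104.59773677210174
[[   7.7    7.7]
 [   3.6   10.3]
 [  10.6   19.6]
 [ -35.6   75.6]
 [ -55.3  107. ]
 [ -17.2  -18.6]
 [  51.9 -124. ]
 [  46.4  -55.7]]
```

Run:
```python
from fit import *
c=np.load("w1.npz")
uv=np.array([(330,166),(270,166),(240,141),(300,131),(390,148),(410,232),(310,275),(243,200)],float)
X=np.array([pt(0,0,-.056),pt(0,.081,-.003),pt(0,.115,-.021)]+[pt(36+72*j,.094,-.012) for j in range(5)])
for g in (1.8,2.1):
    p,r=fit(c,uv,X,[.592,.031,.175,-.253,g]);print(p.round(4),np.degrees(p[4]))
print(r.round(1))
```

```text
[ 0.5861  0.0389  0.1814 -0.2594  2.1025] 120.4619509365893
[ 0.5861  0.0389  0.1814 -0.2594  2.1025] 120.46198967385828
[[ 0.4  1.7]
 [ 0.3 -0.3]
 [ 4.2  3.4]
 [-1.7  0.1]
 [-1.9 -1. ]
 [-3.4 -2. ]
 [-0.1 -5.4]
 [ 1.7 -1.9]]
```

>>> carry_out(series=[[0, [0.027, -0.017, -0.023], [0, 0, 0]], [0, [0.027, -0.017, -0.023], [0, 0, 0]], [0, [0.027, -0.017, -0.023], [0, 0, 0]], [0, [0, 0, 0], [0, 0, 0]]])

```text
t: 2.15
eef_pos: [0.5083, 0.016, 0.2939]
tcp_rot: [0.297, 2.326, -0.118]
contact_force: [0.5, 0.2, 0.6]
gripper_width: 0.0005
gripper_force: 0.0
```

```bash
cat > st.py <<'E'
from bench import *
import numpy as np
from scipy.spatial.transform import Rotation as R
s=read_state();p=np.array(s["eef_pos"]);print("t",round(s["t"],2),p.round(4),"q",np.round(s["q"],3),"d",R.from_rotvec(s["tcp_rot"]).as_matrix()[:,2].round(3),"F",np.round(s["contact_force"],1))
C=np.array([.588,.036,.176]);yw=-.255;w=p-C
x=w[0]*np.cos(yw)+w[1]*np.sin(yw);y=-w[0]*np.sin(yw)+w[1]*np.cos(yw)
print("stand frame mm",np.round([x*1e3,y*1e3,w[2]*1e3],1),"r",np.hypot(y,w[2])*1e3,"ang",np.degrees(np.arctan2(-y,w[2])))
E
python3 st.py
```

```text
t 2.15 [0.5083 0.016  0.2939] q [-0.007  0.057  2.218 -1.134  0.189 -0.268] d [ 0.695 -0.175 -0.697] F [0.5 0.2 0.6]
stand frame mm [-72.1 -39.4 117.9] r 124.27558304755725 ang 18.504738527262564
```

```bash
cat > kin.py <<'E'
import numpy as np
from scipy.spatial.transform import Rotation as R
from scipy.optimize import least_squares
rz=lambda a:R.from_euler('z',a).as_matrix(); ry=lambda a:R.from_euler('y',a).as_matrix()
LO=np.array([-3.1,-.84,.05,-1.13,.06,-2.69]);HI=np.array([3.1,2.19,2.79,4.28,2.93,2.69])
def fk(k,q,s=(1,1)):
    a1,d1,L2,a3,L4,L6,lat,g=k
    A=rz(q[0]);p=A@[a1,lat,d1];A=A@ry(q[1]);p=p+A@[0,0,L2];A=A@ry(q[2]);p=p+A@[a3,0,L4]
    A=A@rz(s[0]*q[3])@ry(q[4]);p=p+A@[0,0,L6];A=A@rz(s[1]*q[5]+g);return p,A
D=[([1.00338599,.491490978,1.55938193,-.0000274,1.09172854,-.105593907],[.27834763,.55935011,.21412762],[-.7188999,-3.05791377,.001508]),
([.223,-.113,2.272,-1.086,.408,-.185],[.42749,.066605,.335404],None),
([-.007,.057,2.218,-1.134,.189,-.268],[.5083,.016,.2939],[.297,2.326,-.118])]
def calib(s):
    def f(k):
        o=[]
        for q,p,r in D:
            P,A=fk(k,q,s);o+=list((P-p)*10)
            if r is not None:o+=list((R.from_matrix(A).inv()*R.from_rotvec(r)).as_rotvec())
        return np.r_[o,(k-k0)*.01]
    best=None
    for g in (0,1.57,3.14,-1.57):
        k0=np.array([.05,.35,.55,0,.5,.25,.05,g]);x=least_squares(f,k0)
        if best is None or x.cost<best.cost:best=x
    return best
if __name__=="__main__":
    for s in((1,1),(1,-1),(-1,1),(-1,-1)):
        b=calib(s);print(s,b.cost,b.x.round(3))
        for q,p,r in D:print((fk(b.x,q,s)[0]-p).round(4))
E
python3 kin.py
```

```text
(1, 1) 2.107420758236443e-06 [-0.002  0.198  0.587  0.043  0.413  0.272  0.066  1.571]
[ 0. -0.  0.]
[ 0. -0. -0.]
[-0.  0.  0.]
(1, -1) 0.026339301749955912 [-0.002  0.198  0.587  0.043  0.413  0.272  0.066  1.197]
[ 0. -0.  0.]
[ 0. -0. -0.]
[-0.  0.  0.]
(-1, 1) 1.6468586798086653 [ 0.798 -0.418  0.316 -0.119 -0.426 -0.078  0.032  0.45 ]
[ 0.0302 -0.0153  0.0272]
[-0.0165  0.0315 -0.052 ]
[ 0.0059 -0.0007  0.0248]
(-1, -1) 2.037221955784815 [ 0.798 -0.418  0.316 -0.119 -0.426 -0.078  0.032  0.077]
[ 0.0302 -0.0153  0.0272]
[-0.0165  0.0315 -0.052 ]
[ 0.0059 -0.0007  0.0248]
```

```bash
cat > search.py <<'E'
from kin import *
k=calib((1,1)).x
def ik(p,A,seeds):
    sol=[]
    for q0 in seeds:
        f=lambda q:np.r_[(fk(k,q)[0]-p)*10,(fk(k,q)[1]-A).ravel()]
        x=least_squares(f,np.clip(q0,LO+.01,HI-.01),bounds=(LO,HI))
        if x.cost<1e-6: sol.append(x.x)
    return sol
def orient(tilt,yaw,flip=1):
    d=np.array([np.sin(tilt)*np.cos(yaw),np.sin(tilt)*np.sin(yaw),-np.cos(tilt)])
    y=flip*np.array([-np.sin(yaw),np.cos(yaw),0]);return np.c_[np.cross(y,d),y,d]
C=np.array([.588,.036,.176]);YW=-.255;u=np.array([np.cos(YW),np.sin(YW),0]);v=np.array([-np.sin(YW),np.cos(YW),0])
def tcp(a,r=.055,x=-.014):
    a=np.radians(a);return C+x*u-r*np.sin(a)*v+np.array([0,0,r*np.cos(a)])
S=[[0,0,2.3,0,.5,0],[0,-.3,2.6,3.3,.8,2],[0,-.3,2.6,3.3,.8,-2],[0,0,2.3,1.5,.3,-1.5]]
if __name__=="__main__":
  for flip in(1,-1):
    for yaw in(-.5,-.255,0,.25):
      for t in(25,35,45,60,75,90):
        out=[]
        for a in(46,0,-45,-90):
            s=ik(tcp(a),orient(np.radians(t),yaw,flip),S)
            m=max([np.min(np.minimum(q-LO,HI-q)) for q in s],default=-1)
            out.append(round(m,2))
        if sum(o>=0 for o in out)>=2:print(flip,yaw,t,out)
E
time python3 search.py
```

```text
1 -0.5 25 [np.float64(0.46), np.float64(0.54), np.float64(0.54), np.float64(0.47)]
1 -0.5 35 [np.float64(0.23), np.float64(0.3), np.float64(0.24), np.float64(0.1)]
1 -0.5 60 [np.float64(0.23), np.float64(0.04), -1, np.float64(0.02)]
1 -0.5 75 [np.float64(0.41), np.float64(0.27), np.float64(0.19), np.float64(0.18)]
1 -0.5 90 [np.float64(0.37), np.float64(0.34), np.float64(0.26), np.float64(0.23)]
1 -0.255 25 [np.float64(0.38), np.float64(0.45), np.float64(0.44), np.float64(0.36)]
1 -0.255 35 [np.float64(0.14), np.float64(0.23), np.float64(0.24), np.float64(0.07)]
1 -0.255 45 [np.float64(0.13), -1, -1, np.float64(0.02)]
1 -0.255 60 [np.float64(0.43), np.float64(0.49), np.float64(0.46), np.float64(0.49)]
1 -0.255 75 [np.float64(0.32), np.float64(0.38), np.float64(0.42), np.float64(0.43)]
1 -0.255 90 [np.float64(0.27), np.float64(0.32), np.float64(0.38), np.float64(0.4)]
1 0 25 [np.float64(0.37), np.float64(0.42), np.float64(0.39), np.float64(0.3)]
1 0 35 [np.float64(0.12), np.float64(0.15), np.float64(0.12), np.float64(0.02)]
1 0 45 [np.float64(0.12), np.float64(0.03), np.float64(0.06),
[... 1835 characters left out ...]
5 [np.float64(0.28), np.float64(0.32), np.float64(0.35), np.float64(0.35)]
-1 0 90 [np.float64(0.22), np.float64(0.26), np.float64(0.3), np.float64(0.32)]
-1 0.25 25 [np.float64(0.44), np.float64(0.47), np.float64(0.42), np.float64(0.32)]
-1 0.25 35 [np.float64(0.29), np.float64(0.28), np.float64(0.21), np.float64(0.12)]
-1 0.25 45 [np.float64(0.32), np.float64(0.25), np.float64(0.19), np.float64(0.23)]
-1 0.25 60 [np.float64(0.43), np.float64(0.46), np.float64(0.46), np.float64(0.44)]
-1 0.25 75 [np.float64(0.31), np.float64(0.34), np.float64(0.35), np.float64(0.34)]
-1 0.25 90 [np.float64(0.26), np.float64(0.28), np.float64(0.3), np.float64(0.31)]
real	0m51.399s
user	0m51.457s
sys	0m0.185s
```

```bash
cat > plan.py <<'E'
from search import *
q0=np.array([-.007,.057,2.218,-1.13,.189,-.268])
A=orient(np.radians(60),-.255,-1);d=A[:,2]
pe=tcp(46); 
def best(p,A,ref=None):
    s=ik(p,A,S);return min(s,key=lambda q:-np.min(np.minimum(q-LO,HI-q)) if ref is None else np.abs(q-ref).sum()) if s else None
qe=best(pe,A);qp=best(pe-.11*d,A,qe)
print("entry",pe.round(3),qe.round(2));print("pre",(pe-.11*d).round(3),qp.round(2))
if __name__=="__main__":
    qr=q0.copy();qr[1]=-.45; print("retr",fk(k,qr)[0].round(3))
    qg=qp.copy();qg[1]=-.5;print("retr goal",fk(k,qg)[0].round(3))
    for (a,b) in((q0,qr),(qr,qg),(qg,qp)):
        for t in np.linspace(0,1,7):
            q=a+t*(b-a);p,M=fk(k,q);print(q.round(2),p.round(3),"d",M[:,2].round(2),"y",M[:,1].round(2))
E
python3 plan.py
```

```text
entry [0.564 0.001 0.214] [-0.02  0.37  2.36  3.49  0.65 -1.73]
pre [0.472 0.025 0.269] [ 0.08  0.12  2.47  3.71  0.55 -1.9 ]
retr [0.398 0.017 0.529]
retr goal [0.341 0.015 0.533]
[-0.01  0.06  2.22 -1.13  0.19 -0.27] [0.508 0.016 0.294] d [ 0.7  -0.17 -0.7 ] y [0.25 0.97 0.01]
[-0.01 -0.03  2.22 -1.13  0.19 -0.27] [0.498 0.016 0.336] d [ 0.75 -0.18 -0.64] y [0.25 0.97 0.03]
[-0.01 -0.11  2.22 -1.13  0.19 -0.27] [0.485 0.016 0.378] d [ 0.8  -0.18 -0.57] y [0.25 0.97 0.05]
[-0.01 -0.2   2.22 -1.13  0.19 -0.27] [0.468 0.016 0.419] d [ 0.85 -0.18 -0.5 ] y [0.24 0.97 0.07]
[-0.01 -0.28  2.22 -1.13  0.19 -0.27] [0.448 0.017 0.457] d [ 0.89 -0.18 -0.43] y [0.23 0.97 0.09]
[-0.01 -0.37  2.22 -1.13  0.19 -0.27] [0.424 0.017 0.494] d [ 0.92 -0.18 -0.35] y [0.23 0.97 0.11]
[-0.01 -0.45  2.22 -1.13  0.19 -0.27] [0.398 0.017 0.529] d [ 0.95 -0.18 -0.27] y [0.22 0.97 0.13]
[-0.01 -0.45  2.22 -1.13  0.19 -0.27] [0.398 0.017 0.529] d [ 0.95 -0.18 -0.27] y [0.22 0.97 0.13]
[ 0.01 -0.46  2.26 -0.32  0.25 -0.54] [0.373 0.047 0.466] d [ 0.89 -0.07 -0.45] y [0.34 0.75 0.56]
[ 0.02 -0.47  2.3   0.48  0.
[... 489 characters left out ...]
 2.47  3.71  0.55 -1.9 ] [0.341 0.015 0.533] d [ 0.98 -0.21  0.07] y [-0.19 -0.96 -0.19]
[ 0.08 -0.4   2.47  3.71  0.55 -1.9 ] [0.374 0.018 0.496] d [ 0.98 -0.21 -0.03] y [-0.21 -0.96 -0.16]
[ 0.08 -0.29  2.47  3.71  0.55 -1.9 ] [0.403 0.02  0.455] d [ 0.97 -0.21 -0.13] y [-0.22 -0.97 -0.13]
[ 0.08 -0.19  2.47  3.71  0.55 -1.9 ] [0.428 0.022 0.412] d [ 0.95 -0.21 -0.22] y [-0.24 -0.97 -0.1 ]
[ 0.08 -0.08  2.47  3.71  0.55 -1.9 ] [0.447 0.023 0.366] d [ 0.92 -0.21 -0.32] y [-0.25 -0.97 -0.07]
[ 0.08  0.02  2.47  3.71  0.55 -1.9 ] [0.462 0.025 0.318] d [ 0.89 -0.21 -0.41] y [-0.25 -0.97 -0.03]
[ 0.08  0.12  2.47  3.71  0.55 -1.9 ] [0.472 0.025 0.269] d [ 0.84 -0.22 -0.5 ] y [-0.25 -0.97 -0.  ]
```

```bash
cat > gen.py <<'E'
from plan import *
def rows(qs,g=0):
    out=[]
    for a,b in zip(qs[:-1],qs[1:]):
        (pa,Ma),(pb,Mb)=fk(k,a),fk(k,b);w=R.from_matrix(Mb@Ma.T).as_rotvec()
        out.append([g,[round(float(x),4) for x in pb-pa],[round(float(x),4) for x in w]])
    return out
if __name__=="__main__":
    import json
    from bench import read_state
    q=np.array(read_state()["q"]);qr=q.copy();qr[1]=-.3;qg=qp.copy();qg[1]=-.35
    L=lambda a,b,n:[a+t*(b-a) for t in np.linspace(0,1,n+1)]
    Q=L(q,qr,4)+L(qr,qg,26)[1:]
    r=rows(Q);print(max(np.linalg.norm(x[2]) for x in r));
    for i in range(0,len(r),10):print(json.dumps(r[i:i+10]))
    print(json.dumps(rows(L(qg,qp,6))))
    for q in Q[4::4]:print(fk(k,q)[0].round(3))
E
python3 gen.py
```

```text
entry [0.564 0.001 0.214] [-0.02  0.37  2.36  3.49  0.65 -1.73]
pre [0.472 0.025 0.269] [ 0.08  0.12  2.47  3.71  0.55 -1.9 ]
0.1351937128715681
[[0, [-0.0106, 0.0001, 0.0451], [-0.0007, -0.0893, 0.0]], [0, [-0.0145, 0.0001, 0.044], [-0.0007, -0.0893, -0.0]], [0, [-0.0184, 0.0001, 0.0425], [-0.0007, -0.0893, -0.0]], [0, [-0.0221, 0.0002, 0.0407], [-0.0007, -0.0893, -0.0]], [0, [-0.0077, 0.0033, -0.0145], [0.1153, 0.0245, -0.0451]], [0, [-0.0079, 0.0056, -0.0144], [0.1164, 0.0263, -0.0424]], [0, [-0.008, 0.0079, -0.0138], [0.1176, 0.0272, -0.0394]], [0, [-0.0078, 0.0102, -0.0127], [0.1189, 0.0272, -0.0364]], [0, [-0.0075, 0.0122, -0.0111], [0.1203, 0.0262, -0.0335]], [0, [-0.007, 0.014, -0.0091], [0.1217, 0.0244, -0.0308]]]
[[0, [-0.0063, 0.0153, -0.0067], [0.1229, 0.0217, -0.0287]], [0, [-0.0053, 0.0162, -0.004], [0.124, 0.0183, -0.0271]], [0, [-0.0043, 0.0164, -0.0011], [0.1248, 0.0143, -0.0264]], [0, [-0.0031, 0.0161, 0.0018], [0.1253, 0.0099, -0.0265]], [0, [-0.0018, 0.015, 0.0047], [0.1254, 0.0052, -0.0276]], [0, [-0.0005, 0.0133, 0.0074], [0.1252, 0.0006, -0.0296]], [0, [0.0007,
[... 593 characters left out ...]
-0.0227, 0.0004], [0.0998, -0.0021, -0.0871]], [0, [-0.0028, -0.024, -0.0036], [0.0975, 0.0038, -0.0908]], [0, [-0.0052, -0.0244, -0.0077], [0.0956, 0.0104, -0.0936]], [0, [-0.0077, -0.024, -0.0118], [0.0943, 0.0174, -0.0953]]]
[[0, [0.0209, 0.0016, -0.0317], [-0.006, 0.0789, -0.0]], [0, [0.0183, 0.0014, -0.0332], [-0.006, 0.0789, -0.0]], [0, [0.0156, 0.0012, -0.0346], [-0.006, 0.0789, -0.0]], [0, [0.0129, 0.001, -0.0357], [-0.006, 0.0789, 0.0]], [0, [0.01, 0.0008, -0.0366], [-0.006, 0.0789, -0.0]], [0, [0.0071, 0.0005, -0.0373], [-0.006, 0.0789, -0.0]]]
[0.443 0.016 0.466]
[0.411 0.043 0.41 ]
[0.385 0.101 0.38 ]
[0.375 0.162 0.392]
[0.385 0.187 0.441]
[0.4   0.152 0.49 ]
[0.4   0.067 0.498]
```

>>> carry_out(series=[[0, [-0.011, 0, 0.045], [-0.001, -0.089, 0]], [0, [-0.0145, 0, 0.044], [-0.001, -0.089, 0]], [0, [-0.018, 0, 0.0425], [-0.001, -0.089, 0]], [0, [-0.022, 0, 0.041], [-0.001, -0.089, 0]], [0, [-0.008, 0.003, -0.0145], [0.115, 0.0245, -0.045]], [0, [-0.008, 0.006, -0.0145], [0.1165, 0.0265, -0.0425]], [0, [-0.008, 0.008, -0.014], [0.1175, 0.027, -0.0395]], [0, [-0.008, 0.01, -0.0125], [0.119, 0.027, -0.0365]], [0, [-0.0075, 0.012, -0.011], [0.12, 0.026, -0.0335]], [0, [-0.007, 0.014, -0.009], [0.1215, 0.0245, -0.031]]])

```text
t: 3.4
eef_pos: [0.3942, 0.0715, 0.3915]
tcp_rot: [0.993, 2.055, 0.493]
contact_force: [0.2, -0.2, -0.0]
gripper_width: 0.0006
gripper_force: 0.0
```

```bash
python3 st.py
```

```text
t 3.4 [0.3942 0.0715 0.3915] q [ 0.02  -0.317  2.275 -0.031  0.277 -0.625] d [ 0.787  0.007 -0.617] F [ 0.2 -0.2 -0. ]
stand frame mm [-196.5  -14.5  215.5] r 215.97556902575505 ang 3.859283380180279
```

Tracks as modelled. I'll run the next two batches.

>>> carry_out(series=[[0, [-0.006, 0.015, -0.0065], [0.123, 0.0215, -0.0285]], [0, [-0.0055, 0.016, -0.004], [0.124, 0.0185, -0.027]], [0, [-0.0045, 0.0165, -0.001], [0.125, 0.0145, -0.0265]], [0, [-0.003, 0.016, 0.002], [0.1255, 0.01, -0.0265]], [0, [-0.002, 0.015, 0.0045], [0.1255, 0.005, -0.0275]], [0, [-0.0005, 0.0135, 0.0075], [0.125, 0.0005, -0.0295]], [0, [0.0005, 0.011, 0.0095], [0.1245, -0.004, -0.0325]], [0, [0.002, 0.008, 0.0115], [0.123, -0.008, -0.0365]], [0, [0.003, 0.005, 0.013], [0.1215, -0.0115, -0.041]], [0, [0.0035, 0.001, 0.014], [0.1195, -0.014, -0.0465]]])

```text
t: 4.65
eef_pos: [0.3819, 0.1882, 0.443]
tcp_rot: [1.904, 1.437, 1.691]
contact_force: [1.1, 0.1, 0.4]
gripper_width: 0.0007
gripper_force: 0.0
```

>>> carry_out(series=[[0, [0.004, -0.003, 0.014], [0.117, -0.0155, -0.0525]], [0, [0.0045, -0.007, 0.0135], [0.1145, -0.0165, -0.0585]], [0, [0.004, -0.011, 0.012], [0.1115, -0.016, -0.065]], [0, [0.0035, -0.0145, 0.01], [0.1085, -0.014, -0.071]], [0, [0.0025, -0.018, 0.007], [0.1055, -0.011, -0.077]], [0, [0.001, -0.0205, 0.004], [0.1025, -0.007, -0.0825]], [0, [-0.0005, -0.0225, 0.0005], [0.1, -0.002, -0.087]], [0, [-0.003, -0.024, -0.0035], [0.0975, 0.004, -0.091]], [0, [-0.005, -0.0245, -0.0075], [0.0955, 0.0105, -0.0935]], [0, [-0.0075, -0.024, -0.012], [0.0945, 0.0175, -0.0955]]])

```text
t: 5.9
eef_pos: [0.3853, 0.0182, 0.4803]
tcp_rot: [2.232, -0.409, 2.11]
contact_force: [0.2, -0.0, -0.6]
gripper_width: 0.0003
gripper_force: 0.0
```

```bash
python3 st.py
cat > togo.py <<'E'
# relative motion from measured pose to target TCP p and desired orientation
import sys,numpy as np
from search import orient,tcp
from bench import read_state
from scipy.spatial.transform import Rotation as R
a,r,x,tilt,back=map(float,sys.argv[1:6])
A=orient(np.radians(tilt),-.255,-1);p=tcp(a,r,x)-back*A[:,2]
s=read_state();M=R.from_rotvec(s["tcp_rot"]).as_matrix()
print("target",p.round(4),"shift",(p-s["eef_pos"]).round(4),"turn",R.from_matrix(A@M.T).as_rotvec().round(4))
E
python3 togo.py 46 .055 -.014 60 .11
```

```text
t 5.9 [0.3853 0.0182 0.4803] q [ 0.077 -0.359  2.463  3.733  0.536 -1.924] d [ 0.975 -0.21  -0.072] F [ 0.2 -0.  -0.6]
stand frame mm [-191.6  -68.4  304.3] r 311.8923633777264 ang 12.66804882807039
target [0.4723 0.0253 0.2692] shift [ 0.087   0.0071 -0.2111] turn [-0.036   0.4715  0.0027]
```

Flipped wrist reached. I'll go down to the pre-entry pose and look.

>>> carry_out(series=[[0, [0.021, 0.0015, -0.032], [-0.006, 0.079, 0]], [0, [0.018, 0.0015, -0.033], [-0.006, 0.079, 0]], [0, [0.016, 0.001, -0.0345], [-0.006, 0.079, 0]], [0, [0.013, 0.001, -0.0355], [-0.006, 0.079, 0]], [0, [0.01, 0.001, -0.0365], [-0.006, 0.079, 0]], [0, [0.007, 0.0005, -0.037], [-0.006, 0.077, 0]], [0, [0, 0, 0], [0, 0, 0]]])

```text
t: 6.78
eef_pos: [0.4713, 0.0254, 0.2709]
tcp_rot: [2.595, -0.328, 1.493]
contact_force: [0.2, -0.3, 0.7]
gripper_width: 0.0001
gripper_force: 0.0
```

```bash
python3 - <<'E'
from bench import *
from h import *
c=camera("wrist"); cv2.imwrite("pics/w2.png",c["img"][:,:,::-1]); np.savez("w2.npz",**{k:np.array(v) for k,v in c.items()})
E
python3 st.py;python3 togo.py 46 .055 -.014 60 0
```

```text
t 6.83 [0.471  0.0254 0.272 ] q [ 0.077  0.116  2.467  3.723  0.54  -1.917] d [ 0.838 -0.219 -0.5  ] F [ 0.4 -0.   0.1]
stand frame mm [-110.5  -39.8   96. ] r 103.94179129652333 ang 22.50958619125131
target [0.5645 0.0012 0.2142] shift [ 0.0934 -0.0241 -0.0578] turn [ 0.0029 -0.0011 -0.0014]
```

View pics/w2.png

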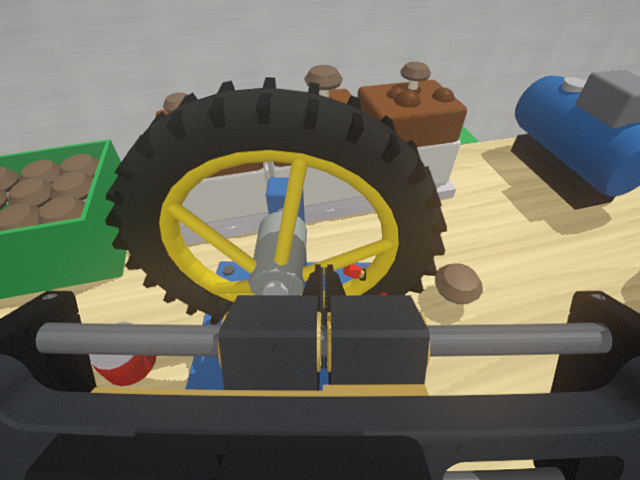

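The view is upright now. Spokes meet the rim near (300,163), (390,243) and (173,211); the nut is at (277,289) and the valve cap at (354,271). The closed fingers are aimed between the top and right spokes.

Run:
```python
from fit import *
c=np.load("w2.npz")
uv=np.array([(277,289),(354,271),(300,163),(390,243),(173,211)],float)
X=np.array([pt(0,0,-.056),pt(0,.079,-.003)]+[pt(36+72*j,.094,-.012) for j in (3,4,2)])
p,r=fit(c,uv,X,[.59,.034,.175,-.255,2.1]);print(p.round(4),np.degrees(p[4]));print(r.round(1))
```

```text
[ 0.5905  0.0345  0.1816 -0.2559  2.0973] 120.1675499175164
[[ 0.5  0.9]
 [-0.7 -2.2]
 [-1.2  3.7]
 [-4.4  0. ]
 [ 5.7  0.5]]
```

>>> carry_out(series=[[0, [0.0185, -0.005, -0.0115], [0, 0, 0]], [0, [0.0185, -0.005, -0.0115], [0, 0, 0]], [0, [0.0185, -0.005, -0.0115], [0, 0, 0]], [0, [0.0185, -0.005, -0.0115], [0, 0, 0]], [0, [0.0185, -0.005, -0.0115], [0, 0, 0]], [0, [0, 0, 0], [0, 0, 0]]])

```text
t: 7.58
eef_pos: [0.5641, -0.0001, 0.2156]
tcp_rot: [2.592, -0.33, 1.499]
contact_force: [-0.1, -0.3, 0.3]
gripper_width: 0.0006
gripper_force: 0.0
```

```bash
python3 st.py
python3 - <<'E'
from search import tcp
import numpy as np
a=np.arange(46,-75,-8.);P=np.array([tcp(x) for x in a]);print([[0,[round(float(z),4) for z in d],[0,0,0]] for d in np.diff(P,axis=0)],a[-1])
E
```

```text
t 7.58 [ 5.641e-01 -1.000e-04  2.156e-01] q [-0.019  0.365  2.364  3.484  0.652 -1.73 ] d [ 0.839 -0.22  -0.499] F [-0.1 -0.3  0.3]
stand frame mm [-14.1 -40.9  39.6] r 56.94484765698323 ang 45.97572102526319
[[0, [0.0014, 0.0055, 0.0051], [0, 0, 0]], [0, [0.0016, 0.0062, 0.0043], [0, 0, 0]], [0, [0.0017, 0.0067, 0.0034], [0, 0, 0]], [0, [0.0018, 0.0071, 0.0024], [0, 0, 0]], [0, [0.0019, 0.0073, 0.0013], [0, 0, 0]], [0, [0.0019, 0.0074, 0.0003], [0, 0, 0]], [0, [0.0019, 0.0074, -0.0008], [0, 0, 0]], [0, [0.0019, 0.0072, -0.0019], [0, 0, 0]], [0, [0.0018, 0.0069, -0.0029], [0, 0, 0]], [0, [0.0017, 0.0064, -0.0038], [0, 0, 0]], [0, [0.0015, 0.0059, -0.0047], [0, 0, 0]], [0, [0.0013, 0.0052, -0.0055], [0, 0, 0]], [0, [0.0011, 0.0044, -0.0062], [0, 0, 0]], [0, [0.0009, 0.0035, -0.0068], [0, 0, 0]], [0, [0.0007, 0.0025, -0.0072], [0, 0, 0]]] -74.0
```

>>> carry_out(series=[[0, [0.0015, 0.0055, 0.005], [0, 0, 0]], [0, [0.0015, 0.006, 0.0045], [0, 0, 0]], [0, [0.0015, 0.0065, 0.0035], [0, 0, 0]], [0, [0.002, 0.007, 0.0025], [0, 0, 0]], [0, [0.002, 0.0075, 0.0015], [0, 0, 0]], [0, [0.002, 0.0075, 0.0], [0, 0, 0]], [0, [0.002, 0.0075, -0.001], [0, 0, 0]], [0, [0.002, 0.007, -0.002], [0, 0, 0]], [0, [0.002, 0.007, -0.003], [0, 0, 0]]])

```text
t: 8.7
eef_pos: [0.58, 0.0615, 0.2258]
tcp_rot: [2.593, -0.331, 1.496]
contact_force: [-0.7, -6.9, -0.5]
gripper_width: 0.0004
gripper_force: 3.1
```

```bash
python3 st.py; python3 togo.py -74 .055 -.014 60 0
python3 - <<'E'
from bench import *
from h import *
c=camera("wrist"); cv2.imwrite("pics/w3.png",c["img"][:,:,::-1]); np.savez("w3.npz",**{k:np.array(v) for k,v in c.items()})
E
```

```text
t 8.7 [0.58   0.0615 0.2258] q [ 0.154  0.367  2.282  3.784  0.617 -1.907] d [ 0.837 -0.22  -0.5  ] F [-0.7 -6.9 -0.5]
stand frame mm [-14.2  22.6  49.8] r 54.671117515229284 ang -24.457329738848987
target [0.5878 0.0907 0.1912] shift [ 0.0078  0.0292 -0.0346] turn [ 0.0026 -0.0009  0.0009]
```

View pics/w3.png

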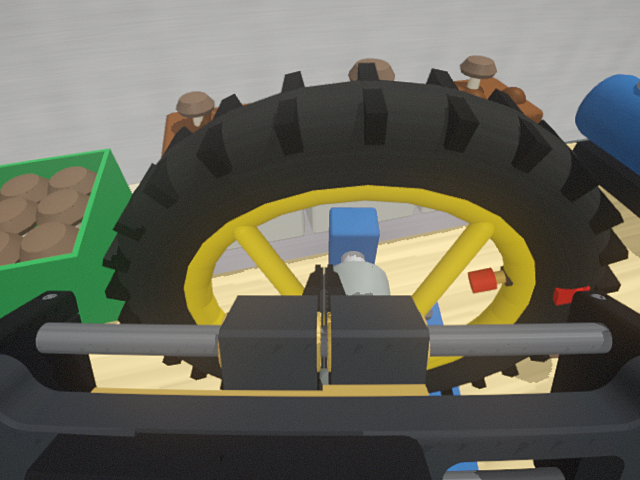

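The finger is pushing the spoke whose rim end is at (238,232), which is now upper left. The valve is at (483,280), on the right and rising. I'll keep pushing.

>>> carry_out(series=[[0, [0.0015, 0.0065, -0.004], [0, 0, 0]], [0, [0.0015, 0.006, -0.0045], [0, 0, 0]], [0, [0.0015, 0.005, -0.0055], [0, 0, 0]], [0, [0.001, 0.0045, -0.006], [0, 0, 0]], [0, [0.001, 0.0035, -0.007], [0, 0, 0]], [0, [0.0005, 0.0025, -0.007], [0, 0, 0]], [0, [0, 0, 0], [0, 0, 0]]])

```text
t: 9.62
eef_pos: [0.5872, 0.09, 0.1911]
tcp_rot: [2.595, -0.328, 1.495]
contact_force: [0.7, -0.3, -0.5]
gripper_width: 0.0004
gripper_force: 0.4
```

```bash
python3 st.py
python3 - <<'E'
from bench import *
from h import *
c=camera("wrist"); cv2.imwrite("pics/w4.png",c["img"][:,:,::-1]); np.savez("w4.npz",**{k:np.array(v) for k,v in c.items()})
E
```

```text
t 9.62 [0.5872 0.09   0.1911] q [ 0.224  0.462  2.275  3.807  0.702 -1.86 ] d [ 0.837 -0.218 -0.501] F [ 0.7 -0.3 -0.5]
stand frame mm [-14.4  52.1  15.1] r 54.21552279428532 ang -73.84562368112037
```

View pics/w4.png

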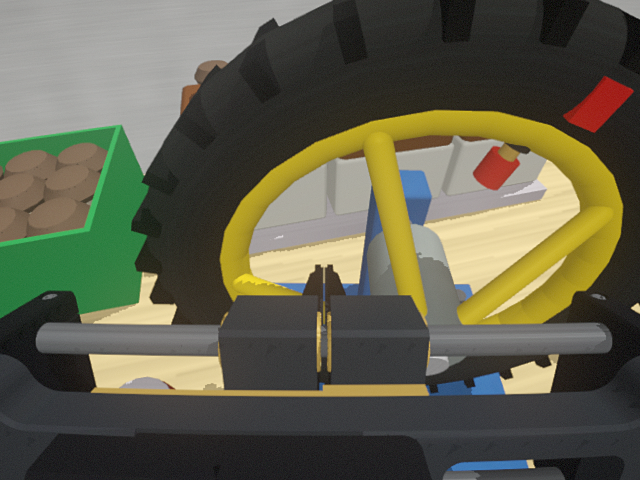

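The cap is at (490,168) and the mark's centre at (600,104). Spokes meet the rim at (378,140), (602,214) and (243,286).

Run:
```python
from fit import *
c=np.load("w4.npz")
uv=np.array([(490,168),(600,104),(378,140),(602,214),(243,286)],float)
X=np.array([pt(0,.081,-.003),pt(0,.125,-.021)]+[pt(36+72*j,.094,-.012) for j in (4,0,3)])
p,r=fit(c,uv,X,[.59,.0345,.178,-.255,.7],(.004,.004,.004,.02,9));print(p.round(4),np.degrees(p[4]));print(r.round(1))
from search import tcp
a=np.arange(-74,-116,-6.);P=np.array([tcp(x) for x in a]);print(a[1:],np.diff(P,axis=0).round(4).tolist())
```

```text
[ 0.5939  0.0382  0.1782 -0.2729  0.3186] 18.255983140454916
[[  6.5  -1.1]
 [  2.2 -10.4]
 [ -0.8  11. ]
 [ -9.7   5.9]
 [  2.4  -2.9]]
[ -80.  -86.  -92.  -98. -104. -110.] [[0.0003, 0.0013, -0.0056], [0.0002, 0.0007, -0.0057], [0.0, 0.0001, -0.0058], [-0.0001, -0.0005, -0.0057], [-0.0003, -0.0011, -0.0057], [-0.0004, -0.0016, -0.0055]]
```

>>> carry_out(series=[[0, [0, 0.001, -0.005], [0, 0, 0]], [0, [0, 0.0005, -0.005], [0, 0, 0]], [0, [0, 0, -0.0045], [0, 0, 0]], [0, [0, 0, 0], [0, 0, 0]]])

```text
t: 10.18
eef_pos: [0.5874, 0.0911, 0.177]
tcp_rot: [2.594, -0.329, 1.496]
contact_force: [1.8, -2.0, 1.3]
gripper_width: 0.0002
gripper_force: 1.0
```

```bash
python3 st.py
python3 - <<'E'
from bench import *
from h import *
c=camera("wrist"); cv2.imwrite("pics/w5.png",c["img"][:,:,::-1]); np.savez("w5.npz",**{k:np.array(v) for k,v in c.items()})
c=camera("top"); np.savez("top5.npz",**{k:np.array(v) for k,v in c.items()})
E
```

```text
t 10.18 [0.5874 0.0911 0.177 ] q [ 0.227  0.496  2.284  3.781  0.739 -1.821] d [ 0.838 -0.219 -0.5  ] F [ 1.8 -2.   1.3]
stand frame mm [-14.5  53.1   1. ] r 53.12985209578619 ang -88.94856847081753
```

View pics/w5.png

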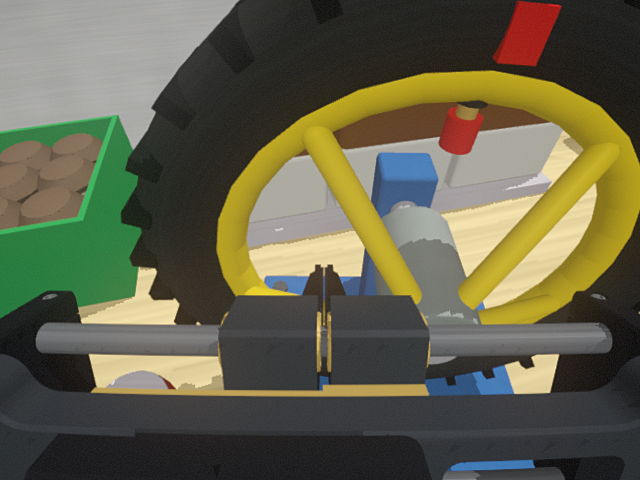

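The cap is now at (461,131) and the mark's centre at (528,33). Spokes meet the rim at (316,135) and (610,149).

Run:
```python
from fit import *
c=np.load("w5.npz")
uv=np.array([(461,131),(528,33),(316,135),(610,149)],float)
for Cz in ((.59,.0345,.178),(.588,.036,.176)):
  def X(q): return np.array([pt(0,q[0],0),pt(0,q[1],-.021),pt(324,q[2],-.010),pt(36,q[2],-.010)])
  p0=np.r_[Cz,-.255,.05,.083,.125,.095]; pr=np.array([.004,.004,.004,.015,9,.004,.008,.003])
  f=lambda p:np.r_[((proj(c,model(p[:5],X(p[5:])))-uv)/3).ravel(),(p-p0)/pr]
  s=least_squares(f,p0);print(s.x.round(4),np.degrees(s.x[4]),(f(s.x)[:8]*3).round(1))
# single-feature angle: ray hit on the middle plane
C=np.array([.59,.0345,.178]);u=np.array([np.cos(-.255),np.sin(-.255),0]);v=np.array([-u[1],u[0],0])
for q,x in(((461,131),0),((464,108),0),((528,33),-.021)):
    o,D=ray(c,[q]);t=((C+x*u-o)@u)/(D[0]@u);P=o+t*D[0]-C;print(q,(P@v).round(4),P[2].round(4),np.degrees(np.arctan2(-P@v,P[2])))
```

```text
[ 0.5916  0.0368  0.1786 -0.2571  0.0334  0.0789  0.1212  0.0983] 1.913598443422272 [-0.  -1.   0.1 -0.1  0.5  1.1  0.   0.2]
[ 0.5914  0.0371  0.1786 -0.2567  0.0342  0.0791  0.1213  0.0984] 1.959896872195805 [-0.1 -1.   0.2 -0.1  0.1  1.3  0.1  0.6]
(461, 131) 0.0003 0.0796 -0.2174155670279087
(464, 108) 0.0019 0.0894 -1.1956446808766172
(528, 33) -0.0008 0.122 0.38477491921881274
```

Valve angle is about 0–2°, inside the tolerance. I'll withdraw along the fingers, easing off the spoke first.

>>> carry_out(series=[[0, [0, 0, 0.004], [0, 0, 0]], [0, [-0.0185, 0.005, 0.0115], [0, 0, 0]], [0, [-0.0185, 0.005, 0.0115], [0, 0, 0]], [0, [-0.0185, 0.005, 0.0115], [0, 0, 0]], [0, [-0.0185, 0.005, 0.0115], [0, 0, 0]], [0, [-0.0185, 0.005, 0.0115], [0, 0, 0]], [0, [-0.0185, 0.005, 0.0115], [0, 0, 0]], [0, [-0.0185, 0.005, 0.0115], [0, 0, 0]], [0, [0, 0, 0.02], [0, 0, 0]], [0, [0, 0, 0], [0, 0, 0]], [0, [0, 0, 0], [0, 0, 0]]])

```text
t: 11.65
eef_pos: [0.4581, 0.1238, 0.2788]
tcp_rot: [2.594, -0.33, 1.499]
contact_force: [-0.6, 1.0, -0.6]
gripper_width: 0.0006
gripper_force: 0.0
```

```bash
python3 st.py
python3 - <<'E'
from bench import *
from h import *
c=camera("wrist"); cv2.imwrite("pics/w6.png",c["img"][:,:,::-1]); np.savez("w6.npz",**{k:np.array(v) for k,v in c.items()})
E
```

```text
t 11.65 [0.4581 0.1238 0.2788] q [ 0.446  0.15   2.385  4.276  0.663 -2.21 ] d [ 0.839 -0.218 -0.499] F [-0.6  1.  -0.6]
stand frame mm [-147.8   52.3  102.8] r 115.31324401735662 ang -26.94434236544734
```

View pics/w6.png

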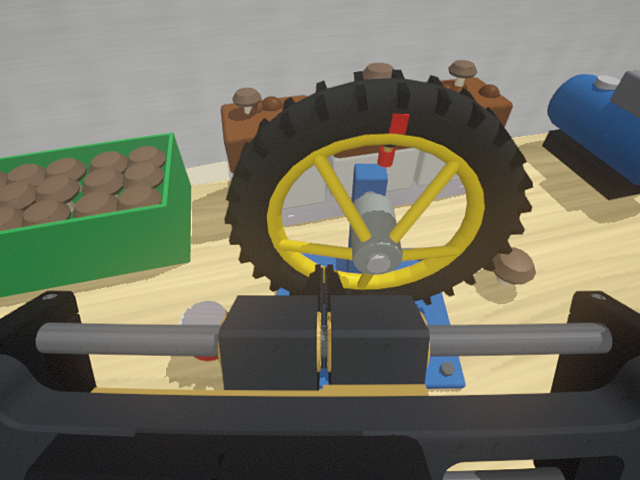

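The hand is clear. Nut at (377,263), cap (386,156), mark (400,125); spokes meet the rim at (321,160), (454,167), (285,245) and (470,255).

Run:
```python
from fit import *
c=np.load("w6.npz")
uv=np.array([(377,263),(386,156),(400,125),(321,160),(454,167),(285,245),(470,255)],float)
X=np.array([pt(0,0,-.057),pt(0,.080,0),pt(0,.122,-.021)]+[pt(36+72*j,.097,-.010) for j in(4,0,3,1)])
p,r=fit(c,uv,X,[.591,.036,.178,-.255,.03],(.004,.004,.004,.015,9));print(p.round(4),np.degrees(p[4]));print(r.round(1))
```

```text
[ 0.5874  0.0353  0.1804 -0.2765  0.0126] 0.7233653942013619
[[  4.5   2.7]
 [  1.5  -0.2]
 [ -1.4  -1.4]
 [  0.1   2.3]
 [  1.4  -1. ]
 [  2.4   1.4]
 [-10.6  -4.3]]
```

Valve is within about 2° of the top, the arm touches nothing, and the stand has not moved from its fitted place. I'll hand in.

```bash
python3 -c "
from bench import *
print(hand_in())"
```

```text
the job is handed in; nothing more can be done
None
```

I pushed the wheel round by one yellow spoke until the valve stood within about 2° of straight up by the wrist camera (5° allowed), withdrew the hand and handed in; no verdict came back.

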